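# Load the parts polisher, lock its safety cap and set its speed

## Task

Load the small parts polisher for a new batch. First slide the orange fader on its console fully to the right-hand end (off). Then take off its orange safety cap by pressing it down and turning it counter-clockwise, stand the cap upright on the table clear of the machine, and put every brass hex spacer that lies on the table into the bowl. Then put the cap back on and lock it (press down, turn clockwise to the stop, let it spring up), and only after that slide the fader left until it stands level with the green mark. Leave the other things on the table where they are and do not move the green mark.

Things in the scene. Friction and masses are not known exactly. Their poses are not given: they have to be found in the camera images.
- polisher: Table-top parts polisher, grey, fixed. Origin: on its underside (z = 0) on the bowl's axis; z up. Round base of radius 82 mm, 49 mm high; white neck, outer radius 55.5 mm, rim 95 mm above the table. A console (78 mm along x, 150 mm along y, 28 mm high, centred at x = -112 mm) points to its -x and carries fader and green mark.
- mouth (a point): Centre of the bowl's mouth in the plane of the neck's rim, 95 mm above the table; axes as the polisher. Inner radius 52 mm. Outside on the neck three bayonet lugs (to radius 65 mm) hold the cap; round it lies a black sprung collar that pushes the cap up. On the shoulder a red mark (at -x) shows where the cap's white line stands when locked, a blue one where it can be lifted off.
- cap: Orange push-and-turn cap, loose, 149 mm diameter, 78 mm high, 0.13 to 0.21 kg. Origin: on its axis in the plane of the lower edge of its hooks, on which it stands on the table; z up. Three equal hooks at 0, 120, 240 deg, so yaws 120 deg apart are equally good. A white line on its top points to its -x. Locked on the machine its origin is 66 mm above the table, with 0.07 rad of play in yaw.
- cap_grip (a point): On the cap's axis, 66 mm above the cap's origin, in the middle of the upper part of its grip bar; axes as the cap. The bar is 20 mm wide along the cap's y, 84 mm long along its x, and stands on the cap's flat top from 46 to 78 mm above the cap's origin.
- lock0 (a point): Point on the polisher's axis 66 mm above the table: where the cap's origin rests when locked; x axis = the cap's x axis when locked. To open: press the cap down 6 to 9 mm (7 N at first, 12 N at 8 mm; the rim stops it at 9), keep it down, turn it 60 deg counter-clockwise seen from above (40 to 80 will do), lift it straight off.
- lock1 (a point): Same point as lock0, turned 120 deg counter-clockwise: a second, equally good locked position. To refit: hold the cap 60 deg counter-clockwise of a locked position (40 to 80), centred to 3 mm, lower it (sprung collar meets it at origin height 74 mm), press to an origin height of 57 to 60 mm, turn clockwise to the stop (about 64 deg), let it spring up to 66 mm.
- lock2 (a point): Same point as lock0, turned 240 deg counter-clockwise: the third, equally good locked position.
- spacer1: Brass hexagonal spacer rod, 18 mm across the flats (20.8 mm over the corners), 80 mm long along its own y, 0.06 kg, lying flat on the table if present (2 to 4 of the four are present). Origin: in the middle of its length on its underside as first laid, 9 mm from its axis (it turns with the rod).
- spacer2: Brass hexagonal spacer rod, 18 mm across the flats (20.8 mm over the corners), 80 mm long along its own y, 0.06 kg, lying flat on the table if present (2 to 4 of the four are present). Origin: in the middle of its length on its underside as first laid, 9 mm from its axis (it turns with the rod).
- spacer3: Brass hexagonal spacer rod, 18 mm across the flats (20.8 mm over the corners), 80 mm long along its own y, 0.06 kg, lying flat on the table if present (2 to 4 of the four are present). Origin: in the middle of its length on its underside as first laid, 9 mm from its axis (it turns with the rod).
- spacer4: Brass hexagonal spacer rod, 18 mm across the flats (20.8 mm over the corners), 80 mm long along its own y, 0.06 kg, lying flat on the table if present (2 to 4 of the four are present). Origin: in the middle of its length on its underside as first laid, 9 mm from its axis (it turns with the rod).
- bowl_floor (a point): Centre of the polisher's bowl floor, 30 mm above the table, axes as the polisher. The mouth above it is 104 mm wide and its rim is 65 mm higher. A spacer counts as in the bowl when its origin is less than 55 mm from the bowl's axis and less than 60 mm above the floor.
- fader (a joint): Position of the orange fader on the console, m, 0 to 0.100, growing toward the polisher's +y (0 = its right-hand end, off); starts somewhere up its track; sliding friction about 1.5 N, stays where it is left.
- fader_top (a point): Top centre of the fader's grip; the grip is 20 mm wide along the track, 28 mm across it and 40 mm high, its top 82.5 mm above the table, on a black track 14 mm high (its top 42 mm above the table), 110 mm from the bowl's axis on the -x side. It runs along the polisher's y.
- mark_tip (a point): The green set mark, a tab 12 x 6 x 14 mm on the console's front edge, 32 mm on the robot's side of the fader; axes as the polisher. The fader is right when its y along the console equals the mark's to 6 mm.
- grey_driver: Slim grey precision screwdriver, 134 mm long, 10 mm thick, a loose bystander lying on the far left; leave it alone. Origin: middle of its underside, its length along its y.
- mark (a joint): Position of the green mark along its track, m, same scale as the fader; not to be moved.
Things that resemble listed ones, but are neither listed nor needed, are in the scene too. What is shaped like the spacer1 but red is not meant.

How it is judged:
By the outcome, as a careful person would: the job done as asked, in the order asked, and still so for the second after the job is handed in, with the robot touching nothing.
Of spacer1, spacer2, spacer3, spacer4 only 2 to 4 are there at a start; the rules pass over those that are not, and their reading is None.
At some moment in a run one of spacer1, spacer2, spacer3, spacer4 may be knocked a few centimetres aside while the robot is not near it.
It also fails if it takes over 210 s, if anything falls off the work surface, if the arm or the gripper's body presses on something with over 40 N, if the wrist force passes 120 N, or if a joint passes its speed limit or range.

## Robot

A 7-joint arm with a two-finger parallel gripper is mounted at the origin on the work surface; the furniture and walls round the work are solid. World frame = base frame: x ahead of the robot, y to its left, z up, the work surface at z = 0. Lengths are in m, angles in rad, forces in N, time in s.
With the tool pointing down it reaches from about 0.4 to 0.85 m from the base axis. Payload 10.4 kg.
Tool frame: the origin (TCP) lies at the very end of the fingers, on their centre line; the grasp point (between the pads) lies 19 mm behind it (r.pinch_z is the distance from the TCP to the grasp point, in m); z points along the fingers, y is the line along which they close (so a half turn about z gives the same grasp; the last joint's range is limited). The gripper opens to 87 mm and grips with 3 to 60 N. Pads are 19 mm wide; open, the fingers measure 117 mm over their backs; the gripper's body (75 mm by 190 mm) begins 51 mm behind the grasp point.
Start: joints at [-1.334, 0.332, -0.065, 1.46, 0.022, 1.35, -0.088], TCP at [0.161, 0.604, 0.223] pointing down, gripper open.
Joint ranges: [-2.6, 2.6], [-0.5, 2.12], [-1.47, 1.34], [0.16, 2.42], [-1.27, 4.41], [0.06, 2.06], [-2.6, 2.6]. Speed limits (rad/s): [2.22, 2.22, 2.79, 2.79, 3.14, 3.14, 3.14].

## Interface

Orientations are given as a unit quaternion [x, y, z, w].
In Python, from bench import sensors, vision, r gives the robot as it stands.
- The arm moves only by the shell command python3 -m crank 'ROWS' [OPENING] [FORCE]. ROWS is JSON, a list of rows, each a list of 2 entries, a list of its own where there are three numbers: the shift along the tool's x, y, z normalised to -1 to 1, where 1 is 3 cm, then the turn about the tool's z normalised to -1 to 1, where 1 is 8 degrees. A call has 1 to 12 rows; each row shifts and turns the commanded pose from where the row before left it, along the tool's axes as they then stand; what a row does not reach is not made up. A row lasts 1/8 s, in which the tool goes at most 62.5 mm and 10.7 degrees, less where a joint would pass 70% of its speed; a pose out of reach is approached as far as the arm can. A call with a number of a shift or a turn outside -1 to 1 is refused whole. A call with a gripper value outside its range is refused whole. OPENING is the opening, from 0 (shut) to 1 (fully open), set as the call begins (- or left out, the last holds). The fingers move at their own pace and stop on an object; FORCE is the grip in N (left out, the last holds). Time passes only in rows, so rows that do not move let the fingers close. It gives the time, the measured TCP pose, the force, the opening and the grip force at its end, in the units of the state.
- sensors.read_state(): the state, without advancing time (a new reading comes with each control period).
- vision.camera(name): name is "side" or "top" or "wrist"; returns the picture (400x640x3 uint8, red, green, blue); there is no depth.
- vision.camera_model(name): a dict with "vertical_fov" (degrees; the focal length in pixels is half the picture's height over the tangent of half this angle, whatever the lens; pixels are square), "cx", "cy" (the principal point, pixels), "camera_from_world" (4x4, takes a point from world to camera coordinates); the wrist camera has in their place "hand_eye" (4x4, takes a point from camera to tool coordinates, whose origin is the TCP and whose axes are the flange's). Camera axes: x right, y down, z forward; pixel columns grow to the right and rows downward; lengths in m; the calibration is good to about 2 mm. A picture is of the moment at which its call begins: read the wrist's pose just before it. camera_model takes no time and is no camera call.
- r.close_job(): hands the job in; it is judged then, once.
The state is a dict: "time": time; "joint_positions": joint angles; "joint_vel": joint speeds; "joint_torque": joint torques, N m; "ee_pos": TCP position; "eef_rot": TCP orientation; "ft_force": force on the tool from outside, world axes, zero at the start; "torque": the same for the moment, N m; "width": finger opening in m; "grip_force": force on a finger pad.
Only numpy, scipy, OpenCV 4.12 (cv2) and the standard library are available. Lean on these libraries where they do the work, as an engineer would, in place of code of your own. Each camera call takes 0.05 s, during which the arm holds its last target. There are 200 camera calls.

## Working session

There is one attempt and no reset: what is moved stays moved. The work goes in short steps, Python scripts to look and compute and a shell command to move; the robot and the scene stay as the last step left them, time stands still between calls to the robot, and variables do not carry over. Pictures are saved under pics/ and viewed, at most 16 in all, crops included, and the job is handed in when it is done.

```bash
ls; mkdir -p pics; python3 - <<'E'
from bench import sensors, vision, r
import cv2,json
print(sensors.read_state(), r.pinch_z)
for n in ("side","top","wrist"):
    im=vision.camera(n); cv2.imwrite(f"pics/{n}0.png",im[:,:,::-1]); print(n,vision.camera_model(n))
E
```

```text
pics
{'time': 0.0, 'joint_positions': array([-1.33359993,  0.33288236, -0.06468273,  1.46092943,  0.02162171,
        1.34988511, -0.08847112]), 'joint_vel': array([-0.00038757, -0.00018223,  0.00119631, -0.00019834, -0.00121115,
        0.000745  , -0.00054349]), 'joint_torque': array([-2.54995175e-04, -6.23250818e+01,  2.46034091e-02, -3.89901924e+01,
       -6.12756587e-02,  3.95806495e-02,  1.59365968e-04]), 'ee_pos': array([0.16047781, 0.60365602, 0.22175302]), 'eef_rot': array([ 1.29514297e-01,  9.91577305e-01, -7.02619052e-04, -4.59351969e-05]), 'ft_force': array([-0.83718327, -0.10876502,  0.39447589]), 'torque': array([0.02596125, 0.05986207, 0.07834406]), 'grip_force': 0.0, 'width': 0.08719779703715445} 0.0187
side {'vertical_fov': 48.88959264856718, 'cx': 313.95533261064, 'cy': 199.58199930015047, 'camera_from_world': array([[-0.94408449, -0.32957486,  0.00921398,  0.5288021 ],
       [-0.22515032,  0.62403581, -0.74825574,  0.13829172],
       [ 0.24085643, -0.70849116, -0.66334641,  0.94756324],
       [ 0.        ,  0.        ,  0.        ,  1.        ]])}
top {'vertical_fov': 54.66211839428006, 'cx': 311.96349418969163, 'cy': 193.99009082877188, 'camera_from_world': array([[ 0.0274112 , -0.99932218,  0.02457248,  0.04739189],
       [-0.987299  , -0.0309133 , -0.15583665,  0.53807262],
       [ 0.15649064, -0.01998872, -0.98747715,  0.95695655],
       [ 0.        ,  0.        ,  0.        ,  1.        ]])}
wrist {'vertical_fov': 58.873515753450995, 'cx': 318.04790040867636, 'cy': 200.587869778235, 'hand_eye': array([[-5.71319361e-04, -9.57196648e-01, -2.89437819e-01,
         8.01452903e-02],
       [ 9.99999469e-01, -2.98471849e-04, -9.86819226e-04,
         5.04255964e-04],
       [ 8.58191014e-04, -2.89438229e-01,  9.57196310e-01,
        -1.62328278e-01],
       [ 0.00000000e+00,  0.00000000e+00,  0.00000000e+00,
         1.00000000e+00]])}
```

View pics/top0.png

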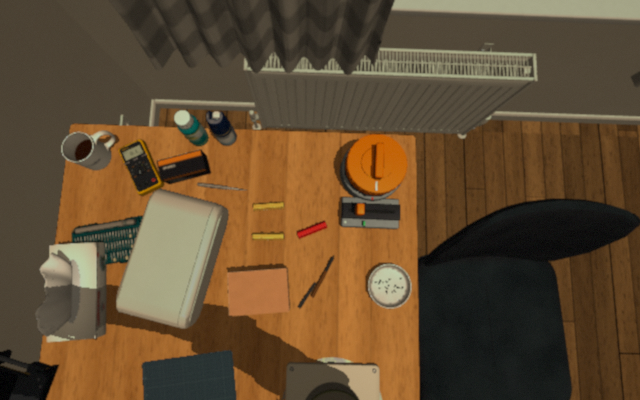

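View pics/side0.png

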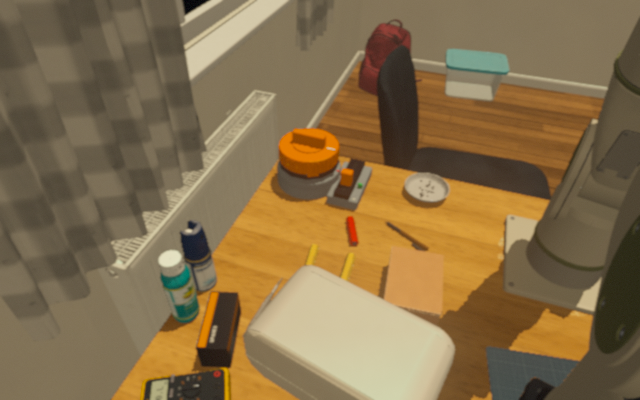

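The top view shows the polisher at about (375,165), the console at (370,212) with the orange fader at (360,209) and a small green mark near (362,224). There are two brass rods at (268,205) and (268,236), and a red decoy at (312,229). The arm hides the left part of the table, where more rods could be. The side view agrees. Next I'll measure by colour.

```bash
cat > h.py <<'E'
import numpy as np, cv2
from bench import sensors, vision, r
from scipy.spatial.transform import Rotation as R
def cam(n):
    m=vision.camera_model(n); s=sensors.read_state(); im=vision.camera(n)
    if n=="wrist":
        T=np.eye(4); T[:3,:3]=R.from_quat(s["eef_rot"]).as_matrix(); T[:3,3]=s["ee_pos"]
        C=T@np.array(m["hand_eye"])
    else: C=np.linalg.inv(m["camera_from_world"])
    f=200/np.tan(np.radians(m["vertical_fov"]/2))
    return im,(C,f,m["cx"],m["cy"])
def ray(c,uv,z):
    C,f,cx,cy=c; uv=np.atleast_2d(np.asarray(uv,float))
    d=np.c_[(uv[:,0]-cx)/f,(uv[:,1]-cy)/f,np.ones(len(uv))]@C[:3,:3].T
    return (C[:3,3]+d*((z-C[2,3])/d[:,2])[:,None])[:,:2]
def proj(c,p):
    C,f,cx,cy=c; q=np.linalg.inv(C)@np.r_[p,1]; return q[0]/q[2]*f+cx,q[1]/q[2]*f+cy
HSV=dict(orange=((5,190,110),(14,255,255)),brass=((17,120,110),(35,255,255)),green=((45,90,50),(85,255,255)),
 red1=((0,180,60),(4,255,255)))
def blobs(im,col,amin=15,roi=None):
    h=cv2.cvtColor(im,cv2.COLOR_RGB2HSV); m=cv2.inRange(h,*HSV[col])
    if roi: k=np.zeros_like(m); k[roi[1]:roi[3],roi[0]:roi[2]]=1; m=m*k
    cs,_=cv2.findContours(m,cv2.RETR_EXTERNAL,cv2.CHAIN_APPROX_NONE)
    return sorted([c[:,0] for c in cs if cv2.contourArea(c)>=amin],key=lambda c:-cv2.contourArea(c))
def rect(c,cont,z):
    p=(ray(c,cont,z)*1000).astype(np.float32); (x,y),(w,h),a=cv2.minAreaRect(p)
    if w<h: w,h,a=h,w,a+90
    return np.round([x,y,w,h,(a+90)%180-90],1)   # centre mm, long, short, yaw of long axis deg
def st():
    s=sensors.read_state(); x=R.from_quat(s["eef_rot"]).as_matrix()[:,0]
    return s["ee_pos"],np.degrees(np.arctan2(x[1],x[0])),s
def go(p,yaw=None):
    "row units: shift along tool axes, turn, to TCP goal p and tool-x yaw (deg)"
    e,y0,s=st(); M=R.from_quat(s["eef_rot"]).as_matrix()
    d=M.T@(np.asarray(p)-e); t=0 if yaw is None else -((yaw-y0+180)%360-180)
    print("d/3cm",np.round(d/.03,2),"turn/8",round(t/8,2),"now",np.round(e*1000,1),round(y0,1),"t",s["time"])
E
python3 - <<'E'
from h import *
im,c=cam("top")
for col,z in (("orange",.1),("brass",.015),("green",.035),("red1",.015)):
    for b in blobs(im,col)[:6]: print(col,b.mean(0).round(),rect(c,b,z))
h=cv2.cvtColor(im,cv2.COLOR_RGB2HSV)
for u,v in ((360,209),(362,222),(362,224),(350,160),(377,150),(268,205)): print(u,v,h[v,u])
crop=cv2.resize(im[120:250,310:440,::-1],None,fx=4.6,fy=4.6,interpolation=cv2.INTER_CUBIC); cv2.imwrite("pics/c1.png",crop)
E
```

```text
orange [179. 158.] [606.9 391.6 107.1  14.8 -72.8]
orange [376. 154.] [617.7 -94.3 149.4 136.8  88.6]
orange [375. 156.] [ 6.192e+02 -8.660e+01  9.930e+01  4.480e+01 -1.000e-01]
orange [130. 388.] [ 81.6 458.9  56.8  24.9  12.4]
orange [360. 209.] [494.2 -54.1  24.7  17.    0.5]
orange [247. 140.] [653.4 230.9  58.8  19.7   3. ]
brass [268. 206.] [505.9 177.3  79.8  19.1 -83.8]
brass [268. 236.] [426.  174.9  80.6  17.5 -86.1]
brass [141. 165.] [601.  522.7 142.4  69.   28.1]
green [200. 140.] [671.6 359.2  37.7  20.8 -46.6]
green [191. 127.] [708.2 390.6  50.5  36.1 -42.6]
red1 [312. 229.] [447.7  61.3  77.7  16.4 -67.1]
360 209 [ 16 222 194]
362 222 [56 80 64]
362 224 [54 87 70]
350 160 [ 15 242 194]
377 150 [ 15 255 180]
268 205 [ 20 185 193]
```

View pics/c1.png

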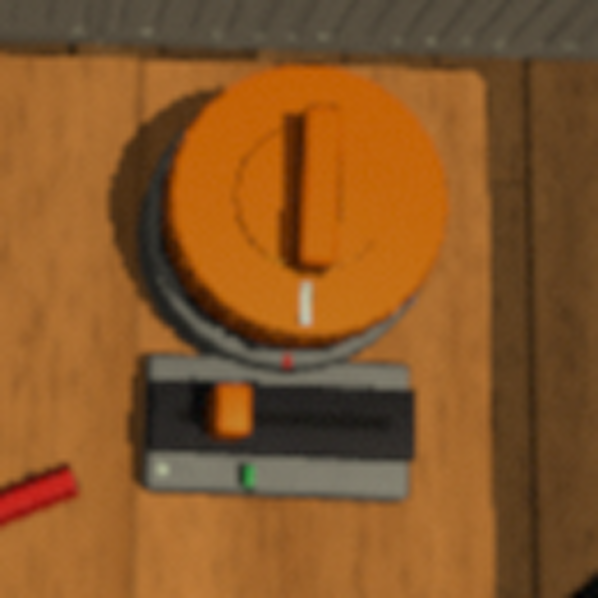

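View pics/wrist0.png

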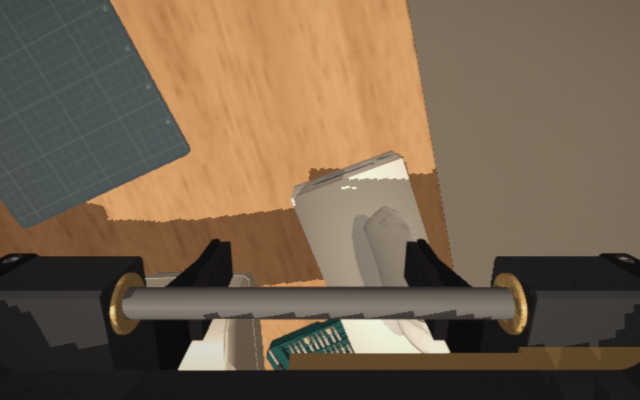

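The crop shows the cap locked: its white line is at crop (306,303), in line with the red mark at (287,361). The fader is at crop (232,410), the green mark at (249,476), and the console corners at about (148,355), (412,366), (408,498) and (146,490). The wrist view shows only the left-hand clutter, with no rod under the arm in its field.

```bash
python3 - <<'E'
from h import *
im,c=cam("top")
cv=lambda a:(np.array(a,float)+.5)/4.6-.5+[310,120]
k=ray(c,cv([(148,355),(412,366),(408,498),(146,490)]),.028)*1000
print("console corners",k.round(),k.mean(0).round(1),"yaw back",np.degrees(np.arctan2(*(k[0]-k[1])[::-1]))-90,"yaw left",np.degrees(np.arctan2(*(k[0]-k[3])[::-1])))
print("fader top",ray(c,cv([(214,384),(252,384),(250,436),(214,436)]),.0825).round(4)*1000)
print("green",ray(c,cv([(249,470)]),.04)*1000)
print("line",ray(c,cv([(306,282),(305,325)]),.112)*1000,"bar top",ray(c,cv([(321,106),(317,266)]),.144)*1000,"red",ray(c,cv([(287,361)]),.049)*1000)
go([.43,.10,.25],180)
E
```

```text
console corners [[ 534.  -15.]
 [ 532. -166.]
 [ 457. -164.]
 [ 457.  -15.]] [494.8 -90.2] yaw back -0.6259098218951635 yaw left 0.04070710143299429
fader top [[510.6 -45.8]
 [511.3 -66.2]
 [483.2 -65.3]
 [482.6 -46. ]]
green [[468.74328007 -71.58172304]]
line [[562.16717154 -89.73139295]
 [539.2126606  -89.2391407 ]] bar top [[648.48574523 -91.32161352]
 [564.26952288 -89.29204113]] red [[529.46054137 -91.04663198]]
d/3cm [-13.   -13.93  -0.92] turn/8 -1.86 now [160.5 603.9 222.2] 165.1 t 0.25
```

```bash
python3 -m crank '[[[0,0,-1],-0.9],[[0,0,-0.5],-0.96],[[-1,-1,0],0],[[-1,-1,0],0],[[-1,-1,0],0],[[-1,-1,0],0],[[-1,-1,0],0],[[-1,-1,0],0],[[-1,-1,0],0],[[-1,-1,0],0],[[-1,-1,0],0],[[-0.5,-1,0],0]]' 1; python3 - <<'E'
from h import *
go([.497,-.056,.15],180)
im,c=cam("top")
for b in blobs(im,"brass",40): print(b.mean(0).round(),rect(c,b,.015))
cv2.imwrite("pics/top1.png",im[:,:,::-1])
E
```

```text
time: 1.75
ee_pos: [0.4468, 0.3024, 0.2673]
eef_rot: [0.001, 1.0, -0.0, 0.0]
ft_force: [0.1, 0.4, 0.0]
width: 0.087
grip_force: 0.0
d/3cm [ -1.69 -11.94   3.92] turn/8 -0.01 now [446.8 302.4 267.3] 179.9 t 1.75
[268. 206.] [505.9 177.3  79.8  19.1 -83.8]
[268. 236.] [425.3 175.   80.5  18.1 -88.3]
[145. 153.] [634.3 506.2 106.7  27.4  41.4]
```

View pics/top1.png

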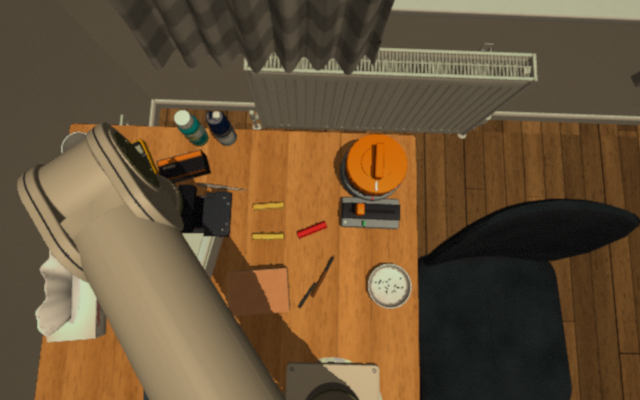

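The top view now shows the gripper at (205,212) and only the two brass rods at (268,206) and (268,236). The region behind the arm is still hidden. Next I'll move to the fader.

```bash
python3 -m crank '[[[-0.14,-1,0],0],[[-0.14,-1,0],0],[[-0.14,-1,0],0],[[-0.14,-1,0],0],[[-0.14,-1,0],0],[[-0.14,-1,0],0],[[-0.14,-1,0],0],[[-0.14,-1,0],0],[[-0.14,-1,0],0],[[-0.14,-1,0],0],[[-0.14,-1,0],0],[[-0.14,-0.94,0],0]]'; python3 -m crank '[[[0,0,1],0],[[0,0,1],0],[[0,0,1],0],[[0,0,0],0]]'; python3 - <<'E'
from h import *
go([.497,-.056,.055],180)
im,c=cam("wrist"); cv2.imwrite("pics/w1.png",im[:,:,::-1]); print(proj(c,[.497,-.056,.0825]))
im,c=cam("top")
for b in blobs(im,"brass",40): print(b.mean(0).round(),rect(c,b,.015))
cv2.imwrite("pics/top2.png",im[:,:,::-1])
E
```

```text
time: 3.3
ee_pos: [0.4959, -0.0551, 0.2676]
eef_rot: [0.0, 1.0, 0.0, 0.0]
ft_force: [0.4, 0.2, 0.4]
width: 0.087
grip_force: 0.0
time: 3.8
ee_pos: [0.4945, -0.054, 0.176]
eef_rot: [0.0, 1.0, -0.0, -0.002]
ft_force: [0.7, -0.1, 1.3]
width: 0.0871
grip_force: 0.0
d/3cm [-0.1  -0.06  4.03] turn/8 -0.0 now [494.5 -54.  176. ] 180.0 t 3.8
(np.float64(315.005341493015), np.float64(207.55210125802176))
[268. 206.] [505.9 177.3  79.7  19.7 -84.1]
[268. 236.] [425.8 175.   80.6  17.8 -85.4]
[141. 165.] [601.5 522.1 141.7  69.4  29. ]
```

View pics/top2.png

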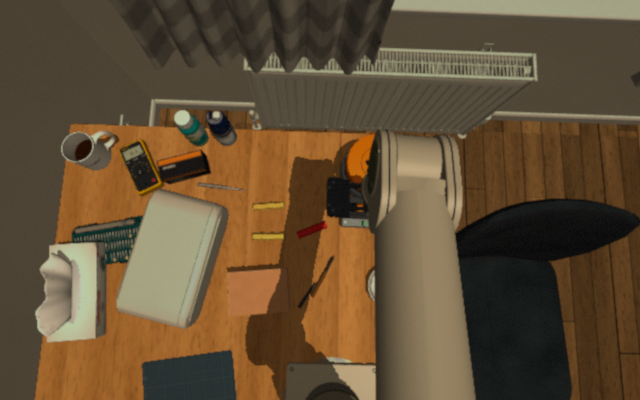

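View pics/w1.png

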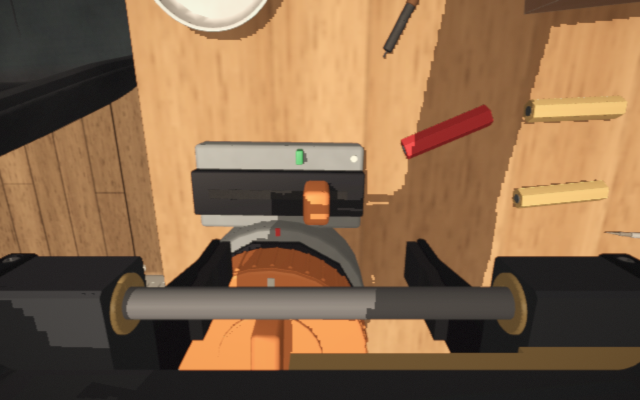

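The top view shows the whole left side clear: only two brass rods, at (268,206) and (268,236). Red (312,229) is the decoy. The wrist view shows the fader at (317,200), the green tab at (299,157), the rods at (575,108) and (562,192), and the red one at (447,131). Both rods match brass in colour and the 80 x 18 mm size.

```bash
python3 - <<'E'
from h import *
HSV["orange"]=((5,150,80),(17,255,255))
im,c=cam("wrist")
for b in blobs(im,"orange",60,(280,165,350,228)): print(cv2.boundingRect(b),rect(c,b,.0825),rect(c,b,.065))
for b in blobs(im,"green",10,(280,140,320,175)): print("g",cv2.boundingRect(b),b.mean(0),rect(c,b,.042),rect(c,b,.035))
print(ray(c,[(197,145),(362,145),(278,232)],.028)*1000)
for b in blobs(im,"brass",200,(480,80,640,220)): print(rect(c,b,.012))
E
```

```text
(303, 177, 27, 44) [493.  -55.3  34.1  20.   -0. ] [498.2 -55.5  36.4  21.3  -0. ]
g (296, 147, 7, 14) [299.31428571 153.68571429] [465.  -69.9  11.1   5.1  -0.8] [466.1 -70.3  11.4   5.2  -0.8]
[[ 459.66755035 -160.35870449]
 [ 459.74802659  -15.09962794]
 [ 541.93413115  -91.78498341]]
[426.8 175.7  90.   19.9 -87.3]
[505.7 178.3  89.4  20.  -83.9]
```

```bash
python3 -m crank '[[[-0.1,0.04,1],0],[[0,0,1],0],[[0,0,1],0],[[0,0,1],0],[[0,0,0],0]]'; python3 -m crank '[[[0,0,0],0],[[0,0,0],0],[[0,0,0],0],[[0,0,0],0],[[0,0,0],0],[[0,0,0],0]]' 0 10;  python3 -m crank '[[[0,-0.5,0],0],[[0,-0.5,0],0],[[0,-0.5,0],0],[[0,0,0],0]]'
```

```text
time: 4.58
ee_pos: [0.4984, -0.0529, 0.0571]
eef_rot: [-0.0, 1.0, -0.0, -0.001]
ft_force: [0.3, -0.3, 0.0]
width: 0.0868
grip_force: 0.0
time: 5.32
ee_pos: [0.4988, -0.053, 0.0575]
eef_rot: [0.0, 1.0, 0.0, -0.0]
ft_force: [0.3, 0.2, -0.1]
width: 0.0352
grip_force: 0.0
time: 5.82
ee_pos: [0.4985, -0.1003, 0.0574]
eef_rot: [0.002, 1.0, -0.001, -0.0]
ft_force: [-0.9, -2.3, 1.0]
width: 0.02
grip_force: 10.0
```

```bash
python3 -m crank '[[[0,-0.5,0],0],[[0,-0.5,0],0],[[0,-0.2,0],0],[[0,-0.15,0],0],[[0,0,0],0]]';python3 -m crank '[[[0,-0.1,0],0],[[0,-0.1,0],0],[[0,0,0],0]]'
```

```text
time: 6.45
ee_pos: [0.4981, -0.1392, 0.0574]
eef_rot: [0.0, 1.0, -0.0, -0.001]
ft_force: [-4.6, -1.5, 4.9]
width: 0.0199
grip_force: 10.0
time: 6.82
ee_pos: [0.4982, -0.1397, 0.0573]
eef_rot: [-0.002, 1.0, 0.003, -0.002]
ft_force: [-8.5, 17.9, 11.9]
width: 0.0201
grip_force: 10.0
```

The fader reached its end stop at y = -139.5 mm. Now I'll release it, rise and look at the cap.

```bash
python3 -m crank '[[[0,0.1,0],0],[[0,0,0],0],[[0,0,0],0],[[0,0,0],0],[[0,0,-1],0],[[0,0,-1],0],[[0,0,-1],0],[[0,0,-1],0],[[0,0,-1],0],[[0,0,0],0]]' 1 40; python3 - <<'E'
from h import *
HSV["orange"]=((5,150,80),(17,255,255))
print(st()[2]["joint_positions"])
im,c=cam("wrist"); cv2.imwrite("pics/w2.png",im[:,:,::-1])
im,c=cam("top"); 
for b in blobs(im,"orange",30,(330,120,420,230)): print(cv2.boundingRect(b),rect(c,b,.0825))
go([.605,-.0905,.20],180)
E
```

```text
time: 8.07
ee_pos: [0.5001, -0.142, 0.2097]
eef_rot: [0.0, 1.0, -0.0, 0.002]
ft_force: [-0.2, -0.5, -0.1]
width: 0.0869
grip_force: 0.0
[-0.35039733  0.10055879  0.58116307  1.78603835 -0.05870644  1.26787671
  1.81608743]
(330, 130, 90, 62) [619.7 -91.7 227.7 155.5 -89.7]
(341, 213, 79, 17) [ 468.2 -105.5  193.6   39.4  -88.3]
(398, 185, 15, 19) [ 5.372e+02 -1.675e+02  4.640e+01  3.510e+01 -4.000e-01]
d/3cm [-3.54  1.7   0.24] turn/8 -0.0 now [ 498.8 -141.6  207.2] 180.0 t 8.175
```

```bash
python3 -m crank '[[[-1,0.5,0],0],[[-1,0.5,0],0],[[-1,0.5,0],0],[[-0.54,0.2,0],0],[[0,0,0],0]]'; python3 - <<'E'
from h import *
HSV["orange"]=((5,150,80),(17,255,255))
print(st()[2]["joint_positions"].round(2))
im,c=cam("wrist"); cv2.imwrite("pics/w3.png",im[:,:,::-1])
print(proj(c,[.606,-.0905,.144]))
go([.606,-.0905,.118],180)
E
```

```text
time: 8.8
ee_pos: [0.6051, -0.0899, 0.2057]
eef_rot: [-0.0, 1.0, -0.0, -0.001]
ft_force: [0.1, -0.9, -0.9]
width: 0.0871
grip_force: 0.0
[-0.36  0.34  0.55  1.55 -0.18  1.31  1.78]
(np.float64(316.6491492139635), np.float64(219.70265972166186))
d/3cm [-0.06  0.01  2.94] turn/8 -0.0 now [604.5 -90.7 206.1] 180.0 t 8.85
```

View pics/w3.png

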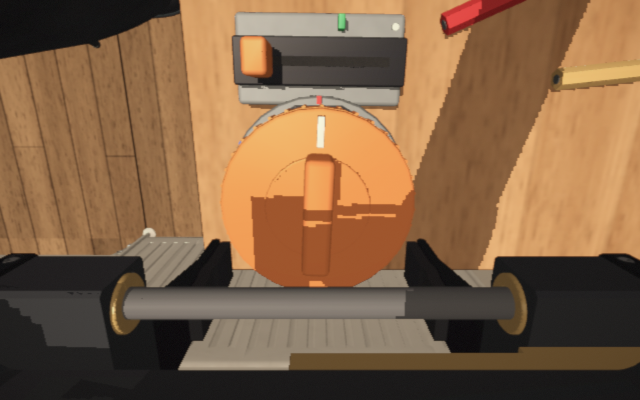

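The wrist view shows the cap's bar centred at about (318,215), its white line at (320,130) pointing at the red mark (319,100), and the fader at the right-hand end (256,57). Next I'll descend, grip and press.

```bash
python3 -m crank '[[[-0.06,0,1],0],[[0,0,1],0],[[0,0,0.94],0],[[0,0,0],0]]' 1 40; python3 -m crank '[[[0,0,0],0],[[0,0,0],0],[[0,0,0],0],[[0,0,0],0],[[0,0,0],0],[[0,0,0],0],[[0,0,0],0],[[0,0,0],0],[[0,0,0],0],[[0,0,0],0]]' 0 40;  python3 -m crank '[[[0,0,0.1],0],[[0,0,0.1],0],[[0,0,0.05],0],[[0,0,0],0]]'; python3 -c "
from h import *
go([.606,-.0905,.110],225)"
```

```text
time: 9.35
ee_pos: [0.6046, -0.091, 0.1174]
eef_rot: [0.001, 1.0, 0.0, -0.002]
ft_force: [-0.2, 0.5, 1.7]
width: 0.0874
grip_force: 0.0
time: 10.6
ee_pos: [0.6069, -0.0906, 0.1193]
eef_rot: [0.0, 1.0, 0.0, -0.0]
ft_force: [0.6, -0.1, 0.0]
width: 0.0196
grip_force: 39.6
time: 11.1
ee_pos: [0.6071, -0.0905, 0.1129]
eef_rot: [-0.0, 1.0, 0.0, 0.0]
ft_force: [-4.0, 0.1, 10.0]
width: 0.0195
grip_force: 39.5
d/3cm [0.04 0.   0.1 ] turn/8 -5.62 now [607.1 -90.5 112.9] -180.0 t 11.1
```

```bash
python3 -m crank '[[[0,0,0.05],0],[[0,0,0],-0.8],[[0,0,0],-0.8],[[0,0,0],-0.8],[[0,0,0],-0.8],[[0,0,0],-0.8],[[0,0,0],0],[[0,0,0],0]]'; python3 -c "
from h import *
go([.606,-.0905,.110],225); print(st()[2]['joint_positions'].round(3),st()[2]['torque'])"
```

```text
time: 12.1
ee_pos: [0.6072, -0.0912, 0.1117]
eef_rot: [-0.275, 0.961, -0.0, 0.001]
ft_force: [-4.1, -1.2, 11.7]
width: 0.0197
grip_force: 39.5
d/3cm [0.02 0.04 0.06] turn/8 -1.63 now [607.2 -91.2 111.7] -148.0 t 12.1
[-0.257  0.406  0.419  1.647 -0.179  1.126  2.338] [-0.14114448  1.07526461  0.03079086]
```

```bash
python3 -m crank '[[[0,0,0],-0.8],[[0,0,0],-0.83],[[0,0,0],0],[[0,0,0],0]]'; python3 -c "
from h import *
go([.606,-.0905,.110],227); print(st()[2]['joint_positions'].round(3),st()[2]['torque'])"
```

```text
time: 12.6
ee_pos: [0.6074, -0.0914, 0.1118]
eef_rot: [-0.383, 0.924, -0.001, 0.001]
ft_force: [-3.0, -1.8, 11.3]
width: 0.02
grip_force: 39.5
d/3cm [0.01 0.06 0.06] turn/8 -0.25 now [607.4 -91.4 111.8] -135.0 t 12.6
[-0.226  0.402  0.379  1.645 -0.161  1.124  2.551] [-0.30123544  0.93537612 -0.02257422]
```

Yaw is at 45°. Try lifting.

```bash
python3 -m crank '[[[0,0,-0.3],0],[[0,0,-0.3],0],[[0,0,-0.3],0],[[0,0,0],0]]'; python3 -c "
from h import *
print(st()[2]['joint_positions'].round(3),st()[2]['ft_force'])"
```

```text
time: 13.1
ee_pos: [0.6071, -0.0902, 0.1376]
eef_rot: [-0.383, 0.924, 0.0, 0.0]
ft_force: [0.1, -0.5, -1.9]
width: 0.02
grip_force: 39.5
[-0.232  0.377  0.384  1.619 -0.15   1.174  2.543] [ 0.11457927 -0.50463206 -1.85401618]
```

The force reads -1.9 N, which is the cap's weight, so it's free. I'll lift it clear, turn it back and carry it to the table spot at about (0.605, 0.095).

```bash
python3 -m crank '[[[0,0,-1],0],[[0,0,-1],0],[[0,0,-0.5],0],[[0,0,0],0.94],[[0,0,0],0.94],[[0,0,0],0.94],[[0,0,0],0.94],[[0,0,0],0.94],[[0,0,0],0.94],[[0,0,0],0]]'; python3 -m crank '[[[0,1,0],0],[[0,1,0],0],[[0,1,0],0],[[0,1,0],0],[[0,1,0],0],[[0,1,0],0],[[0,0.2,0],0],[[0,0,0],0]]'; python3 - <<'E'
from h import *
go([.605,.095,.075],180)
im,c=cam("top"); cv2.imwrite("pics/top3.png",im[:,:,::-1])
for b in blobs(im,"brass",40): print(b.mean(0).round(),rect(c,b,.015))
E
```

```text
time: 14.35
ee_pos: [0.6065, -0.0902, 0.2114]
eef_rot: [0.0, 1.0, 0.0, -0.001]
ft_force: [-0.5, 1.0, -1.7]
width: 0.0199
grip_force: 39.5
time: 15.35
ee_pos: [0.607, 0.0952, 0.212]
eef_rot: [-0.0, 1.0, -0.0, -0.0]
ft_force: [0.4, -0.3, -1.9]
width: 0.0199
grip_force: 39.5
d/3cm [ 0.07 -0.    4.57] turn/8 0.0 now [607.   95.2 212. ] -180.0 t 15.35
[141. 165.] [601.  522.9 142.8  69.2  28.1]
```

View pics/top3.png

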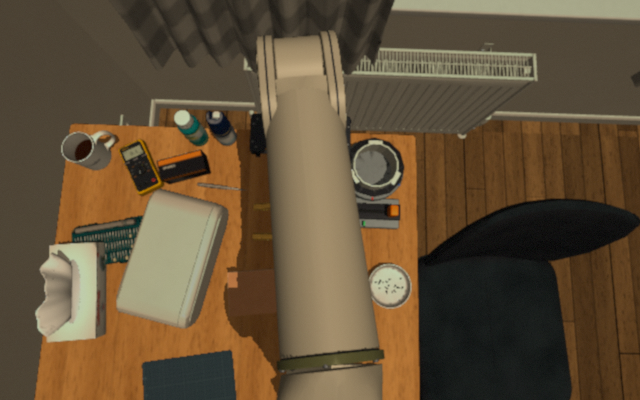

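The bowl is open and empty at (375,165). Set the cap down.

```bash
python3 -m crank '[[[0,0,1],0],[[0,0,1],0],[[0,0,1],0],[[0,0,1],0],[[0,0,0.8],0],[[0,0,0.3],0],[[0,0,0],0]]'; python3 -m crank '[[[0,0,0.1],0],[[0,0,0.1],0],[[0,0,0],0]]'; python3 -c "
from h import *
go([.605,.095,.053],180)"
```

```text
time: 16.27
ee_pos: [0.6072, 0.0946, 0.0594]
eef_rot: [0.001, 1.0, -0.0, -0.0]
ft_force: [0.5, -0.5, -0.5]
width: 0.0196
grip_force: 39.5
time: 16.65
ee_pos: [0.6072, 0.0956, 0.0534]
eef_rot: [0.001, 1.0, 0.0, 0.0]
ft_force: [-1.0, -0.3, -1.2]
width: 0.0195
grip_force: 39.5
d/3cm [ 0.07 -0.02  0.01] turn/8 -0.01 now [607.2  95.6  53.4] 179.9 t 16.65
```

```bash
python3 -m crank '[[[0,0,0.03],0],[[0,0,0],0],[[0,0,0],0],[[0,0,0],0],[[0,0,0],0],[[0,0,-1],0],[[0,0,-1],0],[[0,0,-1],0],[[0,0,-1],0],[[0,0,-0.5],0]]' 1 40; python3 -m crank '[[[0.8,0.68,0],0],[[0.8,0.68,0],0],[[0.8,0.68,0],0],[[0.8,0.68,0],0],[[0,0,0],0]]';  python3 - <<'E'
from h import *
for n in ("wrist","top"):
    im,c=cam(n); cv2.imwrite(f"pics/{n}4.png",im[:,:,::-1])
    for b in blobs(im,"brass",150): print(n,cv2.boundingRect(b),rect(c,b,.012))
go([.506,.177,.12],96)
E
```

```text
time: 17.9
ee_pos: [0.6077, 0.0955, 0.1891]
eef_rot: [0.001, 1.0, 0.0, 0.001]
ft_force: [-0.2, 0.7, -0.1]
width: 0.0868
grip_force: 0.0
time: 18.52
ee_pos: [0.5095, 0.1792, 0.1869]
eef_rot: [-0.001, 1.0, 0.0, -0.001]
ft_force: [0.4, -0.7, -0.4]
width: 0.0869
grip_force: 0.0
wrist (275, 162, 83, 28) [505.9 177.4  80.9  19.7 -84. ]
wrist (268, 78, 91, 26) [426.8 175.   81.6  19.7 -87.6]
wrist (588, 220, 32, 23) [562.6 468.2  34.   18.   76. ]
wrist (109, 276, 17, 58) [650.2 -39.4  73.5  17.4  -8.8]
wrist (515, 281, 12, 52) [651.7 401.3  65.3  11.3  10.2]
d/3cm [0.18 0.   2.24] turn/8 10.49 now [511.3 177.  187.2] 179.9 t 18.625
```

View pics/wrist4.png

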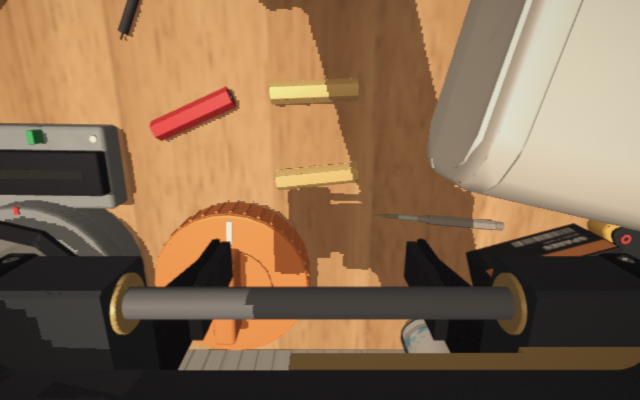

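The wrist view shows the cap standing upright at (232,275), the rods at (315,175) and (313,92), the red decoy at (193,113), and the white box from about (430,150) rightwards. With the gripper turned to 96°, the wrist camera swings toward that box, so I need the box's height.

```bash
python3 - <<'E'
from h import *
im,t=cam("top"); im2,s=cam("side")
w=cam("wrist")[1]
def tri(a,ua,b,ub):
    P=[]
    for (C,f,cx,cy),u in ((a,ua),(b,ub)):
        K=np.array([[f,0,cx],[0,f,cy],[0,0,1]]); P.append(K@np.linalg.inv(C)[:3])
    X=cv2.triangulatePoints(P[0],P[1],np.array(ua,float).reshape(2,1),np.array(ub,float).reshape(2,1)); return (X[:3]/X[3]).ravel().round(3)
print(tri(t,(224,207),s,(305,272)),tri(t,(192,325),s,(449,348)),tri(t,(192,325),w,(500,5)),tri(t,(224,210),w,(460,180)))
g=cv2.cvtColor(im,cv2.COLOR_RGB2GRAY)
for z in (0,.05,.1,.15): print(z,ray(t,[(228,208),(192,325),(118,310),(150,190)],z).round(3).tolist())
E
```

```text
[0.486 0.276 0.092] [0.213 0.335 0.082] [ 0.132  0.607 -0.733] [0.48  0.265 0.139]
0 [[0.498, 0.285], [0.198, 0.357], [0.23, 0.546], [0.54, 0.494]]
0.05 [[0.493, 0.275], [0.206, 0.344], [0.237, 0.524], [0.533, 0.474]]
0.1 [[0.487, 0.265], [0.215, 0.33], [0.244, 0.501], [0.525, 0.454]]
0.15 [[0.481, 0.255], [0.224, 0.317], [0.252, 0.479], [0.517, 0.434]]
```

The box is about 0.09 m high with its near corner at (0.486, 0.27), so it clears the hand. Next I'll turn and pick rod 1.

```bash
python3 -m crank '[[[0.18,0,0],0],[[0,0,0],1],[[0,0,0],1],[[0,0,0],1],[[0,0,0],1],[[0,0,0],1],[[0,0,0],1],[[0,0,0],1],[[0,0,0],1],[[0,0,0],1],[[0,0,0],1],[[0,0,0],0.5]]' 0.6 30; python3 -m crank '[[[0,0,1],0],[[0,0,1],0],[[0,0,1],0],[[0,0,0],0]]';  python3 - <<'E'
from h import *
im,c=cam("wrist"); cv2.imwrite("pics/w5.png",im[:,:,::-1])
for b in blobs(im,"brass",150): print(cv2.boundingRect(b),rect(c,b,.012))
go([.506,.177,.004],96); print(st()[2]["joint_positions"].round(2))
E
```

```text
time: 20.27
ee_pos: [0.5058, 0.177, 0.1874]
eef_rot: [0.671, 0.741, -0.0, -0.0]
ft_force: [-0.8, -0.6, -0.1]
width: 0.0521
grip_force: 0.0
time: 20.78
ee_pos: [0.5044, 0.1764, 0.0957]
eef_rot: [0.67, 0.742, -0.002, -0.001]
ft_force: [-0.5, 0.3, 0.3]
width: 0.052
grip_force: 0.0
(208, 347, 385, 22) [585.7  52.1 324.7  21.3   6.1]
(308, 150, 30, 109) [506.8 177.6  82.6  20.4 -84.1]
(199, 142, 30, 110) [427.8 175.5  82.8  20.6 -88.1]
(430, 274, 22, 60) [609.7 106.2  55.6  14.9 -73.8]
(185, 274, 22, 60) [413.9  85.7  55.7  14.8  85.3]
d/3cm [0.01 0.02 3.11] turn/8 -0.01 now [505.5 176.8  97.3] 95.9 t 20.825
[-0.84  0.26  0.47  1.87 -0.13  1.05 -0.21]
```

```bash
python3 -m crank '[[[0,0.03,1],0],[[0,0,1],0],[[0,0,0.9],0],[[0,0,0.15],0],[[0,0,0],0]]'; python3 -m crank '[[[0,0,0],0],[[0,0,0],0],[[0,0,0],0],[[0,0,0],0],[[0,0,0],0],[[0,0,0],0],[[0,0,0],0]]' 0 30; python3 -m crank '[[[0,0,-1],0],[[0,0,-1],0],[[0,0,-1],0],[[0,0,-1],0],[[0,0,-1],0],[[0,0,-1],0],[[0,0,-0.5],0],[[0,0,0],0]]'; python3 -c "
from h import *
go([.607,-.0905,.2],90)"
```

```text
time: 21.45
ee_pos: [0.5077, 0.1777, 0.0073]
eef_rot: [0.67, 0.743, 0.001, 0.0]
ft_force: [0.9, -0.1, 0.0]
width: 0.0522
grip_force: 0.0
time: 22.32
ee_pos: [0.5069, 0.1774, 0.0061]
eef_rot: [0.67, 0.743, 0.0, -0.0]
ft_force: [0.2, -0.6, 3.9]
width: 0.0191
grip_force: 30.0
time: 23.32
ee_pos: [0.507, 0.1775, 0.2012]
eef_rot: [0.67, 0.743, 0.001, 0.0]
ft_force: [0.6, 0.8, -1.0]
width: 0.0193
grip_force: 30.0
d/3cm [-9.23  2.39  0.04] turn/8 0.74 now [507.  177.5 201.2] 95.9 t 23.325
```

```bash
python3 -m crank '[[[0,0,0],0.74],[[-1,0.18,0],0],[[-1,0.18,0],0],[[-1,0.18,0],0],[[-1,0.18,0],0],[[-1,0.18,0],0],[[-1,0.18,0],0],[[-1,0.18,0],0],[[-1,0.18,0],0],[[0,0,0],0]]'; python3 -c "
from h import *
go([.607,-.0905,.06],90)"
```

```text
time: 24.58
ee_pos: [0.5492, -0.0654, 0.1995]
eef_rot: [0.709, 0.706, -0.001, -0.0]
ft_force: [0.7, 0.7, -0.8]
width: 0.0189
grip_force: 30.0
d/3cm [-0.82  1.94  4.65] turn/8 -0.03 now [549.2 -65.4 199.5] 89.8 t 24.575
```

```bash
python3 -m crank '[[[-0.41,0.97,0],0],[[-0.41,0.97,0],0],[[0,0,0],0],[[0,0,1],0],[[0,0,1],0],[[0,0,1],0],[[0,0,0.8],0],[[0,0,0.7],0],[[0,0,0],0]]'; python3 -c "
from h import *
go([.607,-.0905,.06],90)"
```

```text
time: 25.7
ee_pos: [0.6067, -0.0865, 0.0642]
eef_rot: [0.707, 0.707, -0.001, -0.001]
ft_force: [-0.4, 0.0, -0.3]
width: 0.0194
grip_force: 30.0
d/3cm [-0.13  0.01  0.14] turn/8 0.0 now [606.7 -86.5  64.2] 90.0 t 25.7
```

```bash
python3 -m crank '[[[-0.13,0,0.15],0],[[0,0,0.15],0],[[0,0,0],0]]'; python3 -m crank '[[[0,0,0],0],[[0,0,0],0],[[0,0,0],0],[[0,0,0],0],[[0,0,-1],0],[[0,0,-1],0],[[0,0,-1],0],[[0,0,-1],0],[[0,0,-1],0],[[0,0,0],0]]' 0.4; python3 - <<'E'
from h import *
im,c=cam("wrist"); cv2.imwrite("pics/w6.png",im[:,:,::-1])
for b in blobs(im,"brass",100): print(cv2.boundingRect(b),rect(c,b,.04))
im,c=cam("top")
for b in blobs(im,"brass",40): print(cv2.boundingRect(b),rect(c,b,.012))
go([.426,.175,.2],92)
E
```

```text
time: 26.08
ee_pos: [0.6081, -0.0912, 0.057]
eef_rot: [0.707, 0.707, 0.0, -0.0]
ft_force: [0.7, -0.1, 0.3]
width: 0.0194
grip_force: 30.0
time: 27.32
ee_pos: [0.6093, -0.0916, 0.2093]
eef_rot: [0.707, 0.707, 0.001, 0.001]
ft_force: [0.1, 0.4, -0.0]
width: 0.0347
grip_force: 0.0
(305, 137, 22, 85) [607.3 -91.6  82.9  19.8 -89.7]
(406, 276, 8, 58) [ 708.  -229.5   70.9    7.1  -84.9]
(223, 276, 8, 58) [ 510.9 -228.8   70.6    7.1   84.8]
(118, 139, 43, 56) [602.2 523.4 142.2  69.4  28.9]
(252, 233, 16, 8) [424.  195.9  39.4  17.7 -83.9]
(364, 166, 15, 7) [614.3 -94.6  38.2  16.5 -88.1]
d/3cm [ 8.87 -6.07  0.22] turn/8 -0.25 now [608.1 -91.1 206.6] 90.0 t 27.425
```

View pics/w6.png

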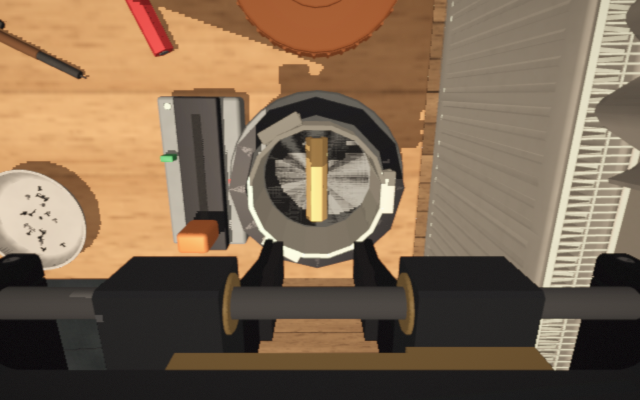

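Rod 1 lies in the bowl at (317,180). Next, rod 2.

```bash
python3 -m crank '[[[0.9,-0.61,0],-0.25],[[0.9,-0.61,0],0],[[0.9,-0.61,0],0],[[0.9,-0.61,0],0],[[0.9,-0.61,0],0],[[0.9,-0.61,0],0],[[0.9,-0.61,0],0],[[0.9,-0.61,0],0],[[0.9,-0.61,0],0],[[0.8,-0.6,0],0],[[0,0,1],0],[[0,0,0],0]]' 0.6; python3 - <<'E'
from h import *
im,c=cam("wrist"); cv2.imwrite("pics/w7.png",im[:,:,::-1])
for b in blobs(im,"brass",150): print(cv2.boundingRect(b),rect(c,b,.012))
go([.426,.175,.004],92); print(st()[2]["joint_positions"].round(2))
im,c=cam("top"); cv2.imwrite("pics/top7.png",im[:,:,::-1])
for b in blobs(im,"brass",40): print(cv2.boundingRect(b),rect(c,b,.012))
E
```

```text
time: 28.92
ee_pos: [0.4155, 0.1692, 0.1747]
eef_rot: [0.694, 0.72, -0.002, -0.0]
ft_force: [-0.1, 0.0, 1.3]
width: 0.052
grip_force: 0.0
(209, 348, 332, 21) [482.1 -29.9 366.5  26.8   2.2]
(321, 132, 22, 86) [427.1 175.   81.6  20.2 -87.9]
(185, 275, 12, 59) [284.   31.   71.5  10.5  84.4]
(440, 275, 12, 59) [553.4  41.2  71.2  10.5 -80.4]
d/3cm [0.19 0.34 5.74] turn/8 -0.0 now [416.5 169.4 176.1] 92.0 t 28.975
[-0.94 -0.04  0.45  1.98  0.02  1.2  -0.47]
(357, 166, 31, 8) [613.  -97.5  81.5  19.3 -88.1]
(118, 139, 43, 56) [602.4 523.  141.9  69.6  29.5]
```

```bash
python3 -m crank '[[[0.19,0.35,1],0],[[0,0,1],0],[[0,0,1],0],[[0,0,1],0],[[0,0,0],0]]';  python3 -c "
from h import *
go([.4265,.175,.005],92)"
```

```text
time: 29.65
ee_pos: [0.4269, 0.1752, 0.0562]
eef_rot: [0.695, 0.719, -0.002, -0.0]
ft_force: [-0.7, -0.2, 0.9]
width: 0.0525
grip_force: 0.0
d/3cm [-0.   -0.01  1.71] turn/8 -0.01 now [426.9 175.2  56.2] 92.0 t 29.65
```

```bash
python3 -m crank '[[[0,0,0.9],0],[[0,0,0.75],0],[[0,0,0],0]]'; python3 -m crank '[[[0,0,0],0],[[0,0,0],0],[[0,0,0],0],[[0,0,0],0],[[0,0,0],0],[[0,0,0],0],[[0,0,0],0]]' 0 30; python3 -m crank '[[[0,0,-1],0],[[0,0,-1],0],[[0,0,-1],0],[[0,0,-1],0],[[0,0,-1],0],[[0,0,-1],0],[[0,0,-0.5],0],[[0,0,0],0]]'; python3 -c "
from h import *
go([.610,-.0905,.2],90)"
```

```text
time: 30.02
ee_pos: [0.4276, 0.176, 0.0079]
eef_rot: [0.695, 0.719, -0.0, -0.0]
ft_force: [0.9, 0.1, 0.4]
width: 0.0523
grip_force: 0.0
time: 30.9
ee_pos: [0.4276, 0.1762, 0.0077]
eef_rot: [0.695, 0.719, 0.0, -0.0]
ft_force: [-1.4, -0.3, 6.7]
width: 0.0193
grip_force: 30.0
time: 31.9
ee_pos: [0.4278, 0.1762, 0.2026]
eef_rot: [0.695, 0.719, 0.001, 0.0]
ft_force: [0.1, 0.2, -0.9]
width: 0.0189
grip_force: 30.0
d/3cm [-9.1   5.76  0.09] turn/8 0.25 now [427.8 176.2 202.6] 92.0 t 31.9
```

```bash
python3 -m crank '[[[-0.9,0.58,0],0.25],[[-0.9,0.6,0],0],[[-0.9,0.6,0],0],[[-0.9,0.6,0],0],[[-0.9,0.6,0],0],[[-0.9,0.6,0],0],[[-0.9,0.6,0],0],[[-0.9,0.6,0],0],[[-0.9,0.6,0],0],[[-0.9,0.6,0],0],[[0,0,0],0]]'; python3 -c "
from h import *
go([.613,-.0905,.057],90)"
```

```text
time: 33.28
ee_pos: [0.6074, -0.0961, 0.2003]
eef_rot: [0.708, 0.706, -0.002, -0.0]
ft_force: [-0.7, 0.1, -1.2]
width: 0.019
grip_force: 30.0
d/3cm [0.2  0.2  4.78] turn/8 -0.03 now [607.4 -96.1 200.3] 89.8 t 33.275
```

```bash
python3 -m crank '[[[0.2,0.2,0],0],[[0,0,1],0],[[0,0,1],0],[[0,0,1],0],[[0,0,1],0],[[0,0,0.7],0],[[0,0,0],0]]'; python3 -m crank '[[[0,0,0],0],[[0,0,0],0],[[0,0,0],0],[[0,0,0],0],[[0,0,-1],0],[[0,0,-1],0],[[0,0,-1],0],[[0,0,-1],0],[[0,0,-1],0],[[0,0,0],0]]' 0.4; python3 - <<'E'
from h import *
im,c=cam("wrist"); cv2.imwrite("pics/w8.png",im[:,:,::-1])
for b in blobs(im,"brass",100): print(cv2.boundingRect(b),rect(c,b,.04))
im,c=cam("top"); cv2.imwrite("pics/top8.png",im[:,:,::-1])
for b in blobs(im,"brass",40): print(cv2.boundingRect(b),rect(c,b,.012))
go([.607,.0955,.2],180)
E
```

```text
time: 34.15
ee_pos: [0.6129, -0.0862, 0.06]
eef_rot: [0.707, 0.707, -0.001, -0.001]
ft_force: [0.5, -0.2, -0.2]
width: 0.0189
grip_force: 30.0
time: 35.4
ee_pos: [0.6149, -0.0878, 0.2139]
eef_rot: [0.707, 0.707, 0.002, 0.001]
ft_force: [-0.3, 0.4, -0.4]
width: 0.0352
grip_force: 0.0
(300, 139, 46, 85) [618.4 -90.6  83.2  45.2 -86.7]
(406, 276, 8, 58) [ 715.1 -228.7   71.8    7.2  -84.9]
(223, 276, 8, 58) [ 515.2 -228.    71.6    7.2   84.8]
(118, 139, 43, 56) [602.1 523.4 142.   69.6  29. ]
(362, 157, 15, 16) [626.6 -88.8  41.5  38.3   1.9]
d/3cm [ 6.09 -0.22  0.37] turn/8 -11.25 now [613.7 -87.3 211.2] 90.0 t 35.5
```

View pics/w8.png

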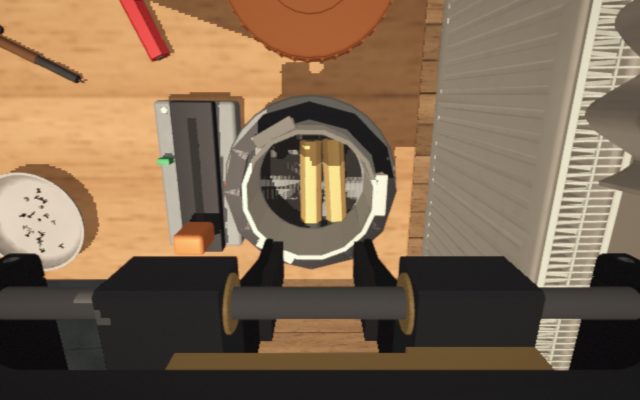

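Both rods are in the bowl at (311,180) and (333,180). Before recapping, I'll take one look at the strip beyond the white box, which the fixed cameras can't see.

```bash
python3 -m crank '[[[0,0,-1],-1],[[0,0,-1],-1],[[0,0,-1],-1],[[0,0,0],-1],[[0,0,0],-1],[[0,0,0],-1],[[0,0,0],-1],[[0,0,0],-1],[[0,0,0],-1],[[0,0,0],-1],[[0,0,0],-1],[[0,0,0],-0.25]]' 1; python3 -m crank '[[[0.4,1,0],0],[[0.4,1,0],0],[[0.4,1,0],0],[[0.4,1,0],0],[[0.4,1,0],0],[[0.4,1,0],0],[[0.4,1,0],0],[[0.4,1,0],0],[[0.4,1,0],0],[[0.4,1,0],0],[[0.4,1,0],0],[[0.4,1,0],0]]'; python3 -m crank '[[[0.2,1,0],0],[[0.2,1,0],0],[[0.2,1,0],0],[[0.2,1,0],0],[[0,0,0],0]]'; python3 - <<'E'
from h import *
im,c=cam("wrist"); cv2.imwrite("pics/w9.png",im[:,:,::-1])
for b in blobs(im,"brass",100): print(cv2.boundingRect(b),rect(c,b,.012))
go([.607,.0955,.2],180)
E
```

```text
time: 37.0
ee_pos: [0.6135, -0.0873, 0.3002]
eef_rot: [-0.0, 1.0, 0.0, -0.001]
ft_force: [-0.0, -0.7, -0.5]
width: 0.0873
grip_force: 0.0
time: 38.5
ee_pos: [0.4691, 0.2735, 0.3008]
eef_rot: [0.001, 1.0, -0.0, -0.0]
ft_force: [0.6, -0.6, -0.5]
width: 0.087
grip_force: 0.0
time: 39.12
ee_pos: [0.4442, 0.395, 0.3001]
eef_rot: [-0.001, 1.0, -0.0, -0.001]
ft_force: [-0.0, 0.1, -0.4]
width: 0.0871
grip_force: 0.0
(368, 222, 50, 65) [577.1 507.9  78.7  67.4  29.6]
(510, 276, 18, 45) [645.2 687.8  78.5  11.8  23.7]
d/3cm [-5.4  -9.92  3.35] turn/8 -0.0 now [445.2 393.3 300.4] 180.0 t 39.175
```

View pics/w9.png

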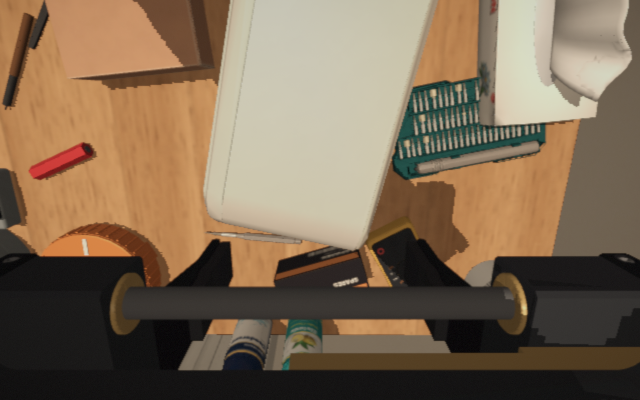

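No other brass rod shows; the view has only the box, the bit set, the screwdriver at (255,238) and the red decoy. Back to the cap.

```bash
python3 -m crank '[[[-0.54,-1,0],0],[[-0.54,-1,0],0],[[-0.54,-1,0],0],[[-0.54,-1,0],0],[[-0.54,-1,0],0],[[-0.54,-1,0],0],[[-0.54,-1,0],0],[[-0.54,-1,0],0],[[-0.54,-1,0],0],[[-0.54,-0.9,0],0],[[0,0,1],0],[[0,0,1],0]]'; python3 -m crank '[[[0,0,1],0],[[0,0,0],0],[[0,0,0],0]]'; python3 - <<'E'
from h import *
HSV["orange"]=((3,120,50),(18,255,255))
im,c=cam("wrist"); cv2.imwrite("pics/w10.png",im[:,:,::-1])
print(proj(c,[.607,.0955,.078]))
h=cv2.cvtColor(im,cv2.COLOR_RGB2HSV); m=cv2.inRange(h,(0,0,130),(180,90,255)); m[:60]=0; m[170:]=0; m[:,:250]=0;m[:,400:]=0
cs,_=cv2.findContours(m,cv2.RETR_EXTERNAL,cv2.CHAIN_APPROX_NONE)
for k in cs:
    if cv2.contourArea(k)>20: print(cv2.boundingRect(k),rect(c,k[:,0],.046))
go([.607,.0955,.055],180)
E
```

```text
time: 40.67
ee_pos: [0.6079, 0.0936, 0.2407]
eef_rot: [0.002, 1.0, -0.0, 0.0]
ft_force: [-0.4, 1.2, -0.5]
width: 0.087
grip_force: 0.0
time: 41.05
ee_pos: [0.6083, 0.095, 0.2128]
eef_rot: [0.001, 1.0, 0.0, 0.001]
ft_force: [-1.0, -0.2, 0.3]
width: 0.0872
grip_force: 0.0
(np.float64(318.1851214835497), np.float64(188.1596573373346))
(318, 108, 7, 25) [ 5.516e+02  9.810e+01  2.130e+01  5.400e+00 -1.000e-01]
d/3cm [0.06 0.01 5.27] turn/8 -0.01 now [608.5  95.2 213.1] 179.9 t 41.1
```

View pics/w10.png

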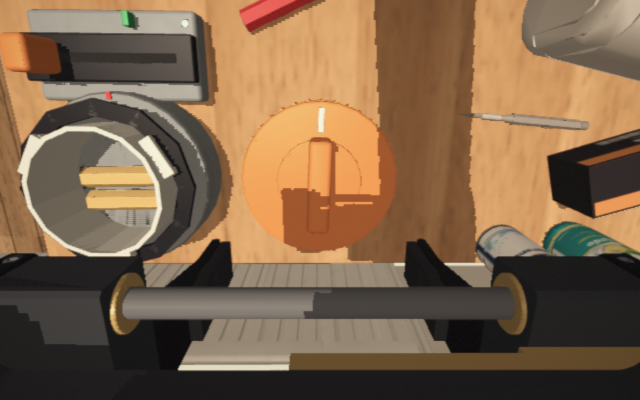

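The cap is upright with its bar at (319,186) and its line at (321,120), where I left it. I'll grip it, lift, turn 60° clockwise and carry it over the mouth.

```bash
python3 -m crank '[[[0.05,0,1],0],[[0,0,1],0],[[0,0,1],0],[[0,0,1],0],[[0,0,0.8],0],[[0,0,0.4],0],[[0,0,0],0]]' 1 40; python3 -m crank '[[[0,0,0],0],[[0,0,0],0],[[0,0,0],0],[[0,0,0],0],[[0,0,0],0],[[0,0,0],0],[[0,0,0],0],[[0,0,0],0],[[0,0,0],0],[[0,0,0],0]]' 0 40;  python3 -m crank '[[[0,0,-1],0],[[0,0,-1],0],[[0,0,-1],0],[[0,0,-1],0],[[0,0,-1],0],[[0,-1,0],0],[[0,-1,0],0],[[0,-1,0],0],[[0,-1,0],0],[[0,-1,0],0],[[0,-1,0],0],[[0,0,0],0]]'; python3 -m crank '[[[0,0,0],0.94],[[0,0,0],0.94],[[0,0,0],0.94],[[0,0,0],0.94],[[0,0,0],0.94],[[0,0,0],0.94],[[0,0,0],0.94],[[0,0,0],0.94],[[0,0,0],0]]'; python3 -c "
from h import *
go([.607,-.0907,.14],120)"
```

```text
time: 41.98
ee_pos: [0.6065, 0.0957, 0.0558]
eef_rot: [0.0, 1.0, 0.0, 0.0]
ft_force: [0.4, -0.4, 0.9]
width: 0.0872
grip_force: 0.0
time: 43.22
ee_pos: [0.6063, 0.0957, 0.0554]
eef_rot: [0.0, 1.0, 0.0, -0.0]
ft_force: [0.1, -0.8, -0.1]
width: 0.0197
grip_force: 39.6
time: 44.72
ee_pos: [0.6057, -0.0877, 0.2053]
eef_rot: [0.002, 1.0, -0.001, -0.0]
ft_force: [-0.4, -0.1, -2.2]
width: 0.0198
grip_force: 39.6
time: 45.85
ee_pos: [0.6063, -0.0833, 0.2052]
eef_rot: [0.5, 0.866, 0.0, -0.0]
ft_force: [-0.1, -0.4, -1.7]
width: 0.0199
grip_force: 39.6
d/3cm [-0.23 -0.1   2.17] turn/8 -0.01 now [606.3 -83.3 205.2] 119.9 t 45.85
```

```bash
python3 -m crank '[[[-0.2,-0.1,0],0],[[0,0,0.7],0],[[0,0,0.7],0],[[0,0,0.7],0],[[0,0,0],0],[[0,0,0],0]]'; python3 -c "
from h import *
go([.6064,-.0898,.1145],120); print(st()[2]['ft_force'])"
```

```text
time: 46.6
ee_pos: [0.607, -0.0914, 0.1433]
eef_rot: [0.501, 0.865, 0.0, 0.0]
ft_force: [-0.7, -0.8, -1.8]
width: 0.0197
grip_force: 39.6
d/3cm [0.06 0.01 0.96] turn/8 -0.02 now [607.  -91.4 143.3] 119.9 t 46.6
[-0.65211809 -0.84140331 -1.82498852]
```

```bash
python3 -m crank '[[[0.03,0.0,0.25],0],[[0,0,0.2],0],[[0,0,0.2],0],[[0,0,0.1],0],[[0,0,0.1],0],[[0,0,0.1],0],[[0,0,0],0]]'; python3 -c "
from h import *
go([.6064,-.0898,.1145],120)"
```

```text
time: 47.48
ee_pos: [0.6065, -0.0903, 0.1148]
eef_rot: [0.501, 0.865, 0.0, 0.0]
ft_force: [-3.5, 0.3, 10.6]
width: 0.0197
grip_force: 39.6
d/3cm [0.02 0.01 0.01] turn/8 -0.02 now [606.5 -90.3 114.8] 119.8 t 47.475
```

```bash
python3 -m crank '[[[0,0,0.04],0],[[0,0,0],0.8],[[0,0,0],0.8],[[0,0,0],0.8],[[0,0,0],0.8],[[0,0,0],0.8],[[0,0,0],0.8],[[0,0,0],0.8],[[0,0,0],0.8],[[0,0,0],0.5],[[0,0,0],0]]'; python3 -c "
from h import *
go([.6064,-.0898,.1145],56);print(st()[2]['torque'].round(2))"
```

```text
time: 48.85
ee_pos: [0.6081, -0.0888, 0.1142]
eef_rot: [0.845, 0.535, 0.002, 0.0]
ft_force: [1.0, 5.0, 11.7]
width: 0.0196
grip_force: 39.8
d/3cm [-0.05 -0.04 -0.01] turn/8 1.08 now [608.1 -88.8 114.2] 64.7 t 48.85
[ 0.94 -0.02 -0.01]
```

```bash
for i in 1 2 3; do python3 -m crank '[[[0,0,0],0.3],[[0,0,0],0.2],[[0,0,0],0]]' | sed -n 3,4p; python3 -c "
from h import *
go([.6064,-.0898,.1145],56);print(st()[2]['torque'].round(2))"; done
```

```text
eef_rot: [0.863, 0.505, 0.002, 0.0]
ft_force: [1.8, 4.6, 10.8]
d/3cm [-0.06 -0.04 -0.01] turn/8 0.59 now [608.2 -88.9 114.3] 60.7 t 49.225
[ 0.97 -0.07 -0.  ]
eef_rot: [0.88, 0.475, 0.002, 0.0]
ft_force: [0.3, 3.9, 11.1]
d/3cm [-0.06 -0.04 -0.01] turn/8 0.09 now [608.3 -88.8 114.4] 56.7 t 49.6
[ 0.94 -0.16  0.15]
eef_rot: [0.896, 0.445, 0.002, 0.001]
ft_force: [1.7, 2.3, 11.2]
d/3cm [-0.05 -0.04 -0.  ] turn/8 -0.4 now [608.4 -89.3 114.4] 52.8 t 49.975
[ 0.41 -0.24  1.23]
```

The stop torque appears at yaw 53°. Let the cap spring up while still gripped, then release.

```bash
python3 -m crank '[[[0,0,-0.1],0],[[0,0,-0.1],0],[[0,0,-0.05],-0.1],[[0,0,0],-0.1],[[0,0,0],0]]'; python3 -c "
from h import *
go([.6064,-.0898,.1214],56);print(st()[2]['torque'].round(2))"; python3 -m crank '[[[0,0,-0.05],0],[[0,0,0],0]]'|sed -n 2,4p
```

```text
time: 50.6
ee_pos: [0.6081, -0.0893, 0.1209]
eef_rot: [0.89, 0.457, 0.002, 0.001]
ft_force: [6.7, 1.8, 1.1]
width: 0.0197
grip_force: 40.1
d/3cm [-0.05 -0.04 -0.02] turn/8 -0.21 now [608.1 -89.3 120.9] 54.4 t 50.6
[ 0.36 -1.34  0.58]
ee_pos: [0.6083, -0.0892, 0.1215]
eef_rot: [0.89, 0.457, 0.002, 0.001]
ft_force: [11.9, 0.3, -8.7]
```

An upward pull is resisted at -8.7 N, so the cap is held. Release, rise and look.

```bash
python3 -m crank '[[[0,0,0.05],0],[[0,0,0],0]]'; python3 -m crank '[[[0,0,0],0],[[0,0,0],0],[[0,0,0],0],[[0,0,0],0],[[0,0,0],0],[[0,0,0],0],[[0,0,-1],0],[[0,0,-1],0],[[0,0,-1],0],[[0,0,0],0]]' 1; python3 -m crank '[[[0,0,0],-1],[[0,0,0],-1],[[0,0,0],-1],[[0,0,0],-1],[[0,0,0],-1],[[0,0,0],-1],[[0,0,0],-1],[[0,0,0],-1],[[0,0,0],-1],[[0,0,0],-1],[[0,0,0],-1],[[0,0,0],-1]]'; python3 -m crank '[[[0,0,0],-1],[[0,0,0],-1],[[0,0,0],-1],[[0,0,0],-0.7],[[0,0,0],0]]';python3 - <<'E'
from h import *
im,c=cam("wrist"); cv2.imwrite("pics/w11.png",im[:,:,::-1])
go([.498,-.1395,.2],180)
E
```

```text
time: 51.1
ee_pos: [0.6083, -0.0893, 0.1213]
eef_rot: [0.89, 0.457, 0.002, 0.001]
ft_force: [5.6, 1.8, 4.7]
width: 0.0197
grip_force: 40.1
time: 52.35
ee_pos: [0.6073, -0.0907, 0.2125]
eef_rot: [0.89, 0.456, 0.002, 0.001]
ft_force: [-0.0, 0.2, 0.3]
width: 0.087
grip_force: 0.0
time: 53.85
ee_pos: [0.6058, -0.0902, 0.2092]
eef_rot: [0.255, 0.967, -0.0, -0.001]
ft_force: [-0.4, 0.1, -1.0]
width: 0.0871
grip_force: 0.0
time: 54.48
ee_pos: [0.6059, -0.0902, 0.2094]
eef_rot: [0.002, 1.0, 0.0, -0.001]
ft_force: [-0.4, 0.3, 0.0]
width: 0.0868
grip_force: 0.0
d/3cm [ 3.59 -1.66  0.32] turn/8 -0.04 now [606.  -90.2 209.5] 179.7 t 54.525
```

View pics/w11.png

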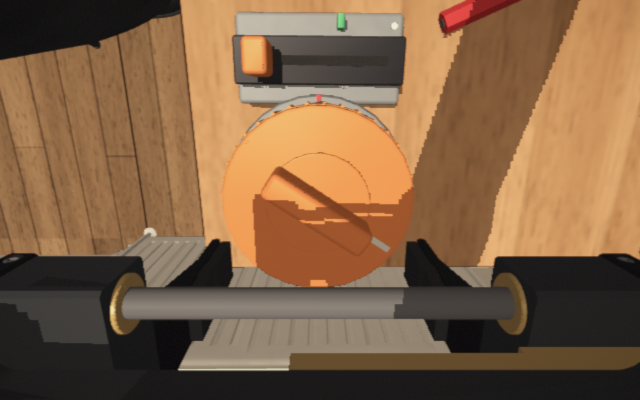

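The cap sits level and centred on the machine with its line at (380,244). The fader is still at the right-hand end (256,56). I'll check the cap's angle and then measure the mark from over the console.

```bash
python3 - <<'E'
from h import *
im,c=cam("wrist"); p=ray(c,[(373,238),(389,250)],.112)*1000
print(p.round(1), np.degrees(np.arctan2(p[:,1]+90.5,p[:,0]-607)), "expect 60 +-4")
E
python3 -m crank '[[[1,0,0],0],[[1,0,0],0],[[1,0,0],0],[[0.6,0,0],0],[[0,0,0],0],[[0,0,0],0]]'; python3 - <<'E'
from h import *
HSV["orange"]=((5,150,80),(18,255,255))
im,c=cam("wrist"); cv2.imwrite("pics/w12.png",im[:,:,::-1])
for b in blobs(im,"green",15,(200,100,480,200)): print("g",cv2.boundingRect(b),rect(c,b,.042),rect(c,b,.035))
for b in blobs(im,"orange",100,(150,120,500,270)): print("o",cv2.boundingRect(b),rect(c,b,.0825))
go([.498,-.1395,.0575],180)
E
```

```text
[[635.5 -46.6]
 [645.9 -33.4]] [57.00693368 55.71784947] expect 60 +-4
time: 55.32
ee_pos: [0.4989, -0.0897, 0.2103]
eef_rot: [0.002, 1.0, 0.0, 0.0]
ft_force: [0.8, -0.5, -0.4]
width: 0.0864
grip_force: 0.0
g (336, 139, 6, 13) [464.9 -70.3  11.2   4.7   0.6] [465.9 -69.9  11.4   4.8   0.6]
o (246, 225, 145, 45) [550.2 -89.7 130.8  42.6  89.8]
o (248, 166, 29, 38) [ 4.925e+02 -1.364e+02  3.220e+01  2.390e+01 -2.000e-01]
d/3cm [ 0.02 -1.66  5.09] turn/8 -0.02 now [498.9 -89.8 210.1] 179.8 t 55.375
```

The mark is at y ≈ -70.5 mm and the cap is locked at its stop. Next I'll grip the fader and slide it left.

```bash
python3 -m crank '[[[0.02,-0.83,0],0],[[0,-0.83,0],0],[[0,0,0],0],[[0,0,1],0],[[0,0,1],0],[[0,0,1],0],[[0,0,1],0],[[0,0,1],0],[[0,0,0.1],0],[[0,0,0],0]]'; python3 -c "
from h import *
go([.498,-.1395,.0575],180)"; python3 -m crank '[[[0,0,0],0],[[0,0,0],0],[[0,0,0],0],[[0,0,0],0],[[0,0,0],0],[[0,0,0],0],[[0,0,0],0],[[0,0,0],0],[[0,0,0],0],[[0,0,0],0]]' 0 10; python3 -m crank '[[[0,0.4,0],0],[[0,0.4,0],0],[[0,0.4,0],0],[[0,0.4,0],0],[[0,0.4,0],0],[[0,0.2,0],0],[[0,0,0],0],[[0,0,0],0]]';python3 -c "
from h import *
go([.498,-.0707,.0575],180)"
```

```text
time: 56.62
ee_pos: [0.4981, -0.1394, 0.0578]
eef_rot: [0.001, 1.0, -0.0, 0.0]
ft_force: [-0.5, 0.2, 0.2]
width: 0.0868
grip_force: 0.0
d/3cm [ 0.   -0.    0.01] turn/8 -0.02 now [ 498.1 -139.4   57.8] 179.9 t 56.625
time: 57.88
ee_pos: [0.4975, -0.1394, 0.0572]
eef_rot: [0.001, 1.0, 0.0, -0.0]
ft_force: [-1.0, 3.1, 1.7]
width: 0.0199
grip_force: 10.0
time: 58.88
ee_pos: [0.4981, -0.0725, 0.0573]
eef_rot: [0.001, 1.0, 0.0, 0.0]
ft_force: [4.9, 1.2, -5.1]
width: 0.02
grip_force: 10.0
d/3cm [ 0.01  0.06 -0.01] turn/8 -0.01 now [498.1 -72.5  57.3] 179.9 t 58.875
```

```bash
python3 -m crank '[[[0,0.06,0],0],[[0,0,0],0],[[0,0,0],0]]'; python3 -m crank '[[[0,0,0],0],[[0,0,0],0],[[0,0,0],0],[[0,0,0],0],[[0,0,0],0],[[0,0,0],0],[[0,0,-1],0],[[0,0,-1],0],[[0,0,-1],0],[[0,0,-1],0],[[0,0,-1],0],[[0,0,0],0]]' 1; python3 - <<'E'
from h import *
HSV["orange"]=((5,150,80),(18,255,255))
im,c=cam("wrist"); cv2.imwrite("pics/w13.png",im[:,:,::-1])
for b in blobs(im,"green",15,(200,100,480,200)): print("g",cv2.boundingRect(b),rect(c,b,.042),rect(c,b,.035))
for b in blobs(im,"orange",100,(150,120,500,270)): print("o",cv2.boundingRect(b),rect(c,b,.0825))
go([.498,.05,.25],180)
E
```

```text
time: 59.25
ee_pos: [0.4982, -0.0714, 0.0573]
eef_rot: [0.001, 1.0, 0.0, 0.0]
ft_force: [6.1, -1.2, -6.3]
width: 0.0201
grip_force: 10.0
time: 60.75
ee_pos: [0.4989, -0.0721, 0.2093]
eef_rot: [0.002, 1.0, 0.0, 0.002]
ft_force: [-0.4, 0.2, -1.0]
width: 0.0868
grip_force: 0.0
g (317, 139, 6, 13) [ 4.653e+02 -7.020e+01  1.110e+01  4.700e+00 -2.000e-01] [ 4.663e+02 -7.020e+01  1.130e+01  4.800e+00 -2.000e-01]
o (231, 225, 141, 45) [550.3 -87.  126.2  42.6  89.8]
o (307, 166, 25, 39) [493.4 -70.8  33.   20.3  -0.7]
d/3cm [ 0.01  4.07 -1.4 ] turn/8 -0.02 now [498.1 -72.  207.8] 179.8 t 60.8
```

View pics/w13.png

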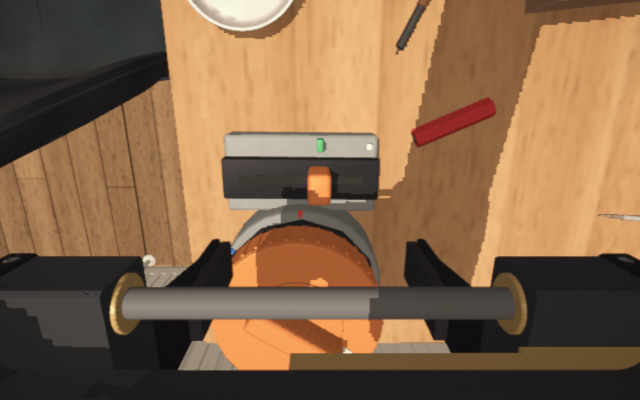

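The fader at (319,185) is level with the green tab at (320,145): y is -70.8 mm against -70.2 mm. The cap is seated, the table is clear of brass, and the tool is 0.21 m up and touching nothing.

```bash
python3 -c "
from bench import r
print(r.close_job())"
```

```text
the job is handed in; nothing more can be done
None
```

The job is handed in at about 61 s of the 210 s: both brass spacers present are in the bowl, the cap is back on and locked, and the fader stands within 1 mm of the green mark.

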